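Lock the press-and-turn safety cap on the cleaner jar

ROBOT

A 7-joint arm with a two-finger parallel gripper is mounted at the origin on a cart in front of the work surface, level with it; the furniture and walls round the work are solid. World frame = base frame: x ahead of the robot, y to its left, z up, the work surface at z = 0. Lengths are in m, angles in rad, forces in N, time in s.
With the tool pointing down it reaches from about 0.425 to 0.925 m from the base axis. Payload 6.8 kg.
Tool frame: the origin (TCP) lies at the very end of the fingers, on their centre line; the grasp point (between the pads) lies 19 mm behind it; z points along the fingers, y is the line along which they close (so a half turn about z gives the same grasp; the last joint's range is limited). The gripper opens to 85 mm and grips with 20 to 120 N. Pads are 22 mm wide; open, the fingers measure 114 mm over their backs; the gripper's body (76 mm by 85 mm) begins 54 mm behind the grasp point. The pads swing forward as they close: fully open they stand 13 mm farther back than shut.
Start: joints at [1.077, 0.477, 0.022, 1.555, -0.011, 1.109, -0.083], TCP at [0.254, -0.625, 0.231] pointing down, gripper open.
Joint ranges: [-2.96, 2.96], [-0.34, 2.1], [-1.41, 1.46], [0.24, 2.44], [-1.37, 4.51], [0.17, 1.92], [-2.96, 2.96]. Speed limits (rad/s): [2.39, 2.39, 3.14, 3.14, 3.14, 3.14, 3.14].

INTERFACE

Orientations are given as a unit quaternion [w, x, y, z].
In Python, from station import bot gives the robot as it stands. The module is installed in compiled form; this text tells all that it offers.
- The arm moves only by the shell command python3 -m jog 'ROWS' [OPENING] [FORCE]. ROWS is JSON, a list of rows, each a list of 4 numbers: the shift along the tool's x, y, z in cm, then the turn about the tool's z in rad. In form: [[x, y, z, spin], ...]. A call has 1 to 20 rows; each row is the pose to reach, as a shift and turn from the pose commanded when the call began, along the tool's axes at that moment; what a row does not reach only later rows make up. A row lasts 1/12 s, in which the tool goes at most 41.7 mm and 7.16 degrees, less where a joint would pass 70% of its speed; a pose out of reach is approached as far as the arm can. A call with a gripper value outside its range is refused whole. OPENING is the closure, from -1 (fully open) to 1 (shut), set as the call begins (- or left out, the last holds). The fingers move at their own pace and stop on an object; FORCE is the grip in N (left out, the last holds). Time passes only in rows, so rows that repeat a pose let the fingers close. It gives the time, the measured TCP pose, the force, the opening and the grip force at its end, in the units of the state.
- bot.get_obs(): the state, without advancing time (a new reading comes with each control period).
- bot.read_camera(name): name is "scene" or "top" or "wrist"; returns a dict with "pixels" (480x640x3 uint8, red, green, blue), "depth" (480x640 float32, m along the optical axis (not along the pixel's ray), 0 where there is no reading), "fovy" (degrees; the focal length in pixels is half the picture's height over the tangent of half this angle, whatever the lens; pixels are square), "cx", "cy" (the principal point, pixels), "distortion" ([k1, k2, p1, p2, k3] as OpenCV has them; the pictures are not rectified), "pose" (4x4, takes a point from camera to world coordinates). Camera axes: x right, y down, z forward; pixel columns grow to the right and rows downward; lengths in m; the calibration is good to about 2 mm. A picture is of the moment at which its call begins.
- bot.hand_in(): hands the job in; it is judged then, once.
The state is a dict: "t": time; "q": joint angles; "joint_vel": joint speeds; "joint_torque": joint torques, N m; "eef_pos": TCP position; "tool_rot": TCP orientation; "contact_force": force on the tool from outside, world axes, zero at the start; "torque": the same for the moment, N m; "gripper_width": opening from 0.0 (shut) to 1.0 (fully open); "grasp_force": force on a finger pad.
Only numpy, scipy, OpenCV 4.12 (cv2) and the standard library are available. Lean on these libraries where they do the work, as an engineer would, in place of code of your own. Each camera call takes 0.05 s, during which the arm holds its last target. There are 200 camera calls.

TASK

The cleaner jar was left open. Put its red safety cap back on the neck, feel for the position where it drops between the neck's lugs, then press it down gently against the sprung seal and twist it clockwise to the stop, so that it springs up into its catches and stays locked when you let go. Do not force the cap onto the jar, and leave the other things on the bench where they are.

Things in the scene. Friction and masses are not known exactly. Their poses are not given: they have to be found in the camera images.
- cap: Loose red ribbed round cap with a white disc on top, 58 mm diameter, 26 mm high, about 40 g, standing on the bench open side down. Origin: centre of its underside (open rim); z up. Grip it by its sides, at any yaw, with 40 N or more. Four inward lugs 14 degrees wide on its +x, +y, -x, -y axes reach in to radius 21.5 mm, 0 to 4.5 mm above the origin.
- cap_ceiling (a point): Centre of the flat ceiling inside the cap, 15 mm above the cap's origin (inner diameter 49.5 mm). It pushes on the jar's sprung seal.
- jar: White jar with a blue band, fixed in a grey round holder (100 mm diameter) screwed to the bench. Jar 74 mm diameter; shoulder up to 78 mm, above it a neck of 40 mm diameter up to 100 mm. Origin: centre of the holder's underside on the bench; z up. Its yaw says nothing about the angle of the neck's lugs.
- jar_mouth (a point): Centre of the neck's rim, 100 mm above the bench, z up. Height of the cap's origin relative to it: -2 mm riding on top of the lugs (rigid), -5.5 mm dropped into the gaps and just touching the seal, below -13 mm to pass under the lips (about 9 N), -15 mm fully down (11.4 N, then rigid), -10.5 mm locked in the catches. Cap-to-jar force must stay under 40 N.
- lug_tops (a point): Point on the neck's axis level with the tops of its four white lugs, 2 mm below the rim. Lugs reach out to radius 23.5 mm, 90 degrees apart, each 39 degrees long, with gaps of 51 degrees between. Their angle about the axis is NOT measured and differs from run to run (fixed within a run): find it by feel. They are springy, giving about the axis by 3 N m/rad.
- catch_level (a point): Point on the neck's axis level with the catches under the lugs, 6 mm below the rim. Turning clockwise seen from above, a cap lug meets under each neck lug a lip (9 degrees long, down to 8.5 mm below the rim), the catch (22 degrees), then the stop (8 degrees, a wall down to 15.5 mm). Once dropped in, the cap turns at most 68 degrees clockwise to the stop.
- seal_top (a point): Centre of the top of the grey sealing disc (28 mm diameter) in the jar's mouth. It stands 9.5 mm above the rim and can be pressed down level with it against a spring of 1200 N/m (no preload). It pushes a locked cap up into the catches with about 6 N.
- bit_driver: Red and silver bit driver, 14 x 111 x 14 mm, lying on the bench. Bystander; origin: centre of the underside.
- flux_vial: Flux syringe with a blue cap, 17 x 110 x 17 mm, lying. Bystander; origin: centre of the underside.
- ball_jar_2: Small white jar, 29 mm diameter, 38 mm high. Bystander; origin: centre of the underside.

How it is judged:
On the way, in this order (a step that is already met when the one before it is completed fails the run):
1. the cap is held above the jar's neck, upright (horizontal distance between cap and jar_mouth below 0.015 m and z of cap in the frame of jar_mouth above 0 m and angle between cap's own z axis and vertical below 0.15 rad), for 0.05 s.
2. the cap has dropped between the lugs and is pressed down far enough to pass under the lips (its underside more than 12.8 mm below the rim) (horizontal distance between cap and jar_mouth below 0.003 m and z of cap in the frame of jar_mouth below -0.0128 m), for 0.1 s.
At the end, for the whole second after the job is handed in: The cap sits locked in the catches, let go and at rest: its underside 9 to 12 mm below the neck's rim (held there against the sprung seal, which would lift an unlocked cap higher), centred within 3 mm and upright within 0.06 rad (z of cap in the frame of jar_mouth between -0.012 and -0.009 m and horizontal distance between cap and jar_mouth below 0.003 m and angle between cap's own z axis and vertical below 0.06 rad and linear speed of cap below 0.01 m/s); the robot touches nothing.
It fails at once if the cap is forced onto the jar: contact force between them over 40 N (contact force between cap and jar above 40 N).
It fails at once if a bystander (bit driver, flux syringe or small white jar) is moved more than 15 mm (distance of any of bit_driver, flux_vial, ball_jar_2 from where it was at the start of the episode above 0.015 m).
It also fails if it takes over 61 s, if anything falls off the work surface, if the arm or the gripper's body presses on something with over 40 N, if the wrist force passes 120 N, or if a joint passes its speed limit or range.

## Working session

There is one attempt and no reset: what is moved stays moved. The work goes in short steps, Python scripts to look and compute and a shell command to move; the robot and the scene stay as the last step left them, time stands still between calls to the robot, and variables do not carry over. Pictures are saved under pics/ and viewed, at most 10 in all, crops included, and the job is handed in when it is done.

```bash
mkdir -p pics
python3 - <<'E'
from station import bot
import cv2,numpy as np
o=bot.get_obs();print(o)
for n in("scene","top"):
    c=bot.read_camera(n);cv2.imwrite(f"pics/{n}0.png",c["pixels"][:,:,::-1]);np.savez(f"{n}0.npz",**c)
    print(n,c["fovy"],c["cx"],c["cy"],c["distortion"],c["pose"])
E
```

```text
{'t': 0.0, 'q': array([ 1.07686796,  0.477803  ,  0.02234644,  1.55645255, -0.01150755,
        1.10927103, -0.0831225 ]), 'joint_vel': array([ 0.00139295, -0.00076048,  0.00018808,  0.00040317,  0.00085757,
        0.00043064, -0.00225024]), 'joint_torque': array([-8.36161894e-05, -5.96447361e+01,  1.60763685e+00, -2.81189060e+01,
        1.23854616e-02,  9.47127293e-03, -4.84498287e-06]), 'eef_pos': array([ 0.25378561, -0.62484357,  0.23032342]), 'tool_rot': array([-8.71265146e-04,  9.81450278e-01,  1.91714729e-01, -2.36726545e-04]), 'contact_force': array([ 0.39537773,  0.35191566, -0.63196051]), 'torque': array([-0.02353045, -0.03730058, -0.02077535]), 'grasp_force': 0.0, 'gripper_width': 1.0051025384214956}
scene 46.63597542159375 315.51308839969664 240.5309254987556 [-0.13485559  0.          0.          0.          0.        ] [[ 0.64245746 -0.3254021   0.69380248 -0.39921874]
 [-0.76616367 -0.25438479  0.59015388 -0.70968379]
 [-0.01554452 -0.91071502 -0.41274267  0.61746932]
 [ 0.          0.          0.          1.        ]]
top 54.8121522249117 314.9684280837253 245.599850797483 [-0.089245  0.        0.        0.        0.      ] [[-0.02504513 -0.99021915  0.13725445  0.34893902]
 [-0.99965345  0.02369374 -0.01147106  0.05972059]
 [ 0.0081068  -0.13749418 -0.9904694   1.04724235]
 [ 0.          0.          0.          1.        ]]
```

View pics/top0.png

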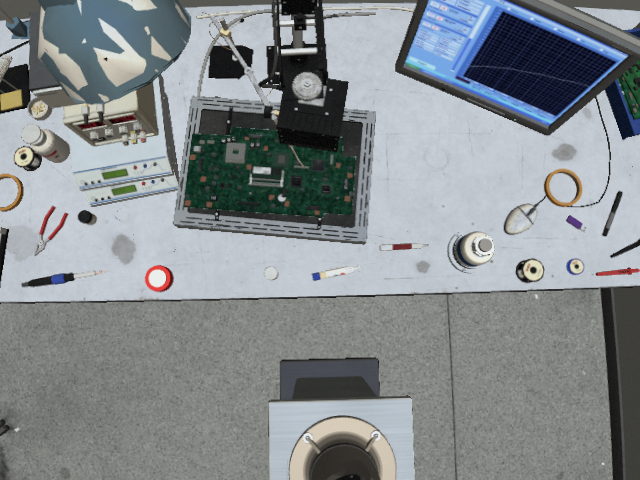

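View pics/scene0.png

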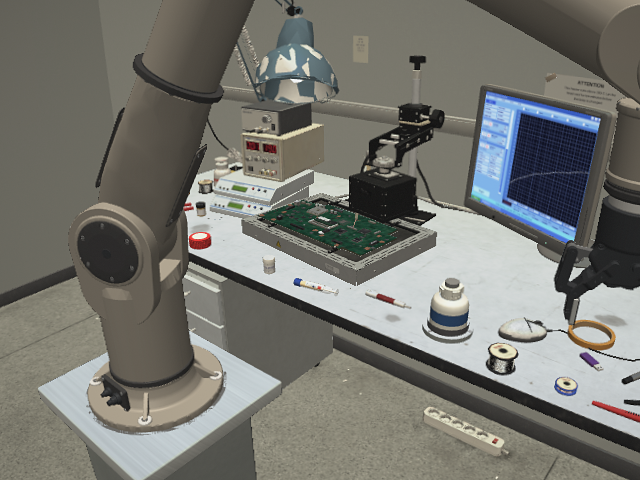

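The top picture shows the red cap at (159,278), the jar at about (478,248), the driver at (404,247), the syringe at (335,272) and the small white jar at (271,272). The scene picture confirms that the cap is standing upright and the jar is open with its seal up.

```bash
cat > h.py <<'E'
import numpy as np,cv2
from scipy.optimize import least_squares
def cloud(c):
    d=c["depth"];h,w=d.shape;f=h/2/np.tan(np.radians(float(c["fovy"]))/2)
    K=np.array([[f,0,c["cx"]],[0,f,c["cy"]],[0,0,1.]])
    v,u=np.mgrid[:h,:w]
    n=cv2.undistortPoints(np.stack([u,v],-1).reshape(-1,1,2).astype(float),K,c["distortion"]).reshape(h,w,2)
    P=np.dstack([n*d[...,None],d])@c["pose"][:3,:3].T+c["pose"][:3,3]
    P[d<=0]=np.nan
    return P
def circ(xy,r=None):
    m=np.median(xy,0)
    return m
E
python3 - <<'E'
from h import *
from collections import Counter
for n,regs in(("top",dict(cap=(140,178,258,298),jar=(445,505,225,275),driver=(375,432,238,256),syr=(308,362,262,284),sj=(262,281,262,282))),("scene",dict(cap=(185,215,230,252),jar=(415,480,270,345)))):
    c=np.load(n+"0.npz");P=cloud(c)
    for k,(u0,u1,v0,v1) in regs.items():
        Q=P[v0:v1,u0:u1].reshape(-1,3);px=c["pixels"][v0:v1,u0:u1].reshape(-1,3).astype(int)
        ok=np.isfinite(Q[:,2]);Q=Q[ok];px=px[ok]
        print(n,k,"zhist",[(round(z*.004,3),m) for z,m in sorted(Counter(np.round(Q[:,2]/.004)).items()) if m>5])
        tabz={'cap':.018,'jar':.092}.get(k,.006)
        S=Q[Q[:,2]>tabz]
        lo,hi=np.percentile(S,[1,99],axis=0);print("  mid",(lo+hi)/2,"ext",hi-lo,"mean",S.mean(0))
        if k=='jar':
            for a,b in((.106,.115),(.092,.104),(.07,.084),(.0,.06)):
                S=Q[(Q[:,2]>a)&(Q[:,2]<b)]
                if len(S):print("   ",a,b,len(S),(S[:,:2].max(0)+S[:,:2].min(0))/2,np.ptp(S[:,:2],axis=0),S.mean(0))
E
```

```text
top cap zhist [(np.float64(-0.004), 154), (np.float64(-0.0), 660), (np.float64(0.004), 111), (np.float64(0.008), 21), (np.float64(0.012), 10), (np.float64(0.016), 18), (np.float64(0.02), 26), (np.float64(0.024), 263), (np.float64(0.028), 246)]
  mid [0.42568754 0.39932005 0.02473631] ext [0.05479945 0.05503926 0.01037674] mean [0.42570969 0.39888654 0.0256647 ]
top jar zhist [(np.float64(-0.008), 6), (np.float64(-0.004), 413), (np.float64(-0.0), 1240), (np.float64(0.004), 158), (np.float64(0.008), 26), (np.float64(0.012), 40), (np.float64(0.016), 42), (np.float64(0.02), 33), (np.float64(0.024), 32), (np.float64(0.028), 17), (np.float64(0.032), 17), (np.float64(0.036), 20), (np.float64(0.04), 18), (np.float64(0.044), 17), (np.float64(0.048), 20), (np.float64(0.052), 33), (np.float64(0.056), 19), (np.float64(0.06), 54), (np.float64(0.064), 53), (np.float64(0.068), 67), (np.float64(0.072), 159), (np.float64(0.076), 124), (np.float64(0.08), 21), (np.float64(0.084), 10), (np.float64(0.088), 10), (np.float64(0.092), 11), (np.float64(0.096), 64), (np.float64(0.1), 119), (np.float64(0.104), 
[... 2725 characters left out ...]
.float64(0.092), 35), (np.float64(0.096), 49), (np.float64(0.1), 105), (np.float64(0.104), 19), (np.float64(0.108), 86), (np.float64(0.112), 18)]
  mid [ 0.4682171  -0.30894352  0.10148213] ext [0.03589139 0.03950194 0.01832215] mean [ 0.464711   -0.31115217  0.10221386]
    0.106 0.115 104 [ 0.47170431 -0.30828752] [0.02886726 0.02957052] [ 0.47019618 -0.30919796  0.10884175]
    0.092 0.104 180 [ 0.46996387 -0.30819222] [0.04179282 0.04230501] [ 0.46161799 -0.31198742  0.09819068]
    0.07 0.084 321 [ 0.46676062 -0.30918462] [0.06067164 0.06640105] [ 0.45659932 -0.31608538  0.07566731]
    0.0 0.06 2775 [ 0.56804569 -0.25490725] [0.36094608 0.25579759] [ 0.51157665 -0.28672268  0.01255642]
```

```bash
python3 -m jog '[[32.3,-21.4,-2,0],[32.3,-21.4,-2,0],[32.3,-21.4,-2,0],[32.3,-21.4,-2,0],[32.3,-21.4,-2,0],[32.3,-21.4,-2,0],[32.3,-21.4,-2,0],[32.3,-21.4,-2,0],[32.3,-21.4,-2,0],[32.3,-21.4,-2,0],[32.3,-21.4,-2,0],[32.3,-21.4,-2,0],[32.3,-21.4,-2,0]]' -1
python3 - <<'E'
from h import *
from station import bot
o=bot.get_obs();print(o["t"],o["eef_pos"],o["q"],o["tool_rot"])
c=bot.read_camera("wrist");np.savez("w1.npz",**c);cv2.imwrite("pics/w1.png",c["pixels"][:,:,::-1])
from scipy.spatial.transform import Rotation as R
w,x,y,z=o["tool_rot"];r=R.from_quat([x,y,z,w]).as_matrix()
print(r.T@(c["pose"][:3,3]-o["eef_pos"]),r.T@c["pose"][:3,:3],c["distortion"],c["fovy"])
P=cloud(c);Q=P.reshape(-1,3)
for a,b in((.106,.115),(.094,.104),(.07,.084)):
    S=Q[(Q[:,2]>a)&(Q[:,2]<b)&(np.hypot(Q[:,0]-.473,Q[:,1]+.305)<.045)]
    if len(S):print(a,b,len(S),(S[:,:2].max(0)+S[:,:2].min(0))/2,np.ptp(S[:,:2],axis=0),S.mean(0))
E
```

```text
t: 1.18
eef_pos: [0.4716, -0.3069, 0.251]
tool_rot: [0.0, 0.982, 0.191, -0.001]
contact_force: [0.0, -1.1, 0.3]
gripper_width: 0.995
grasp_force: 0.0
1.1833 [ 0.47164878 -0.30690816  0.25095177] [ 0.57346244  0.28021146 -0.13152533  1.79831079  0.04244508  1.06657921
 -0.7603338 ] [ 1.06739100e-04  9.81624638e-01  1.90821130e-01 -5.96324149e-04]
[ 0.06753786  0.00066808 -0.14276669] [[ 4.99743868e-04 -9.63927623e-01 -2.66164023e-01]
 [ 9.99999875e-01  4.83686721e-04  1.25880327e-04]
 [ 7.40047926e-06 -2.66164052e-01  9.63927745e-01]] [-0.03765111  0.          0.          0.          0.        ] 68.2043929055406
0.106 0.115 860 [ 0.47351196 -0.30785916] [0.0274429  0.02763311] [ 0.4737973  -0.30758746  0.10945449]
0.094 0.104 1112 [ 0.47355702 -0.30787719] [0.04401223 0.04385772] [ 0.475879   -0.3069265   0.09951072]
0.07 0.084 1767 [ 0.47351422 -0.3079439 ] [0.06708215 0.0669328 ] [ 0.48023659 -0.30520626  0.07452784]
```

View pics/w1.png

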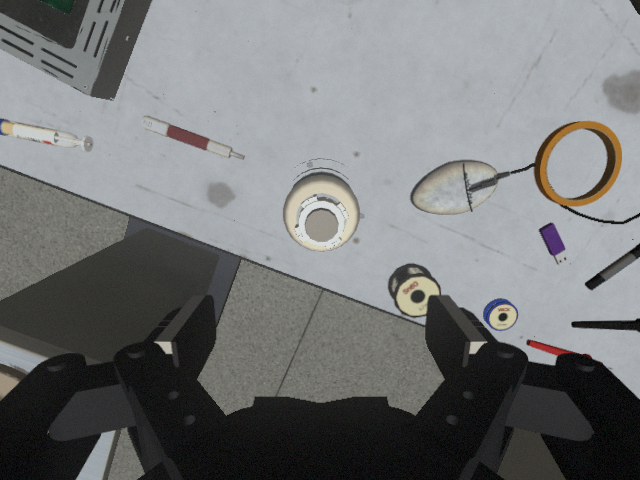

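The wrist picture shows the jar mouth centred at about (321,222) with nothing close above it, and the wrist depth puts it at (0.4735,-0.308). Next I move to the cap, turning the wrist on the way so the clockwise twist has room.

```bash
python3 -m jog '[[22.2,-67.2,5,-2],[22.2,-67.2,5,-2],[22.2,-67.2,5,-2],[22.2,-67.2,5,-2],[22.2,-67.2,5,-2],[22.2,-67.2,5,-2],[22.2,-67.2,5,-2],[22.2,-67.2,5,-2],[22.2,-67.2,5,-2],[22.2,-67.2,5,-2],[22.2,-67.2,5,-2],[22.2,-67.2,5,-2],[22.2,-67.2,5,-2],[22.2,-67.2,5,-2],[22.2,-67.2,5,-2],[22.2,-67.2,5,-2],[22.2,-67.2,5,-2],[22.2,-67.2,5,-2],[22.2,-67.2,5,-2],[22.2,-67.2,5,-2]]'
cat >> h.py <<'E'
from scipy.spatial.transform import Rotation as R
from station import bot
def state():
    o=bot.get_obs();r=R.from_quat(np.roll(o["tool_rot"],-1)).as_matrix()
    print("t",o["t"],"p",o["eef_pos"].round(4),"q",o["q"].round(2),"F",o["contact_force"].round(1),"T",o["torque"].round(2),"tx",r[:,0].round(3),"tz",r[:,2].round(4))
    return o,r
def view(name,cam="wrist"):
    c=bot.read_camera(cam);np.savez(name+".npz",**c);cv2.imwrite(f"pics/{name}.png",c["pixels"][:,:,::-1]);return c
E
python3 - <<'E'
from h import *
o,r=state();c=view("w2");Q=cloud(c).reshape(-1,3)
S=Q[(Q[:,2]>.02)&(Q[:,2]<.032)&(np.hypot(Q[:,0]-.426,Q[:,1]-.4)<.05)]
m=(S[:,:2].max(0)+S[:,:2].min(0))/2;print(len(S),m,np.ptp(S[:,:2],axis=0),S.mean(0))
print("cap-tcp in tool cm",100*r.T@(np.array([*m,.002])-o["eef_pos"]))
E
```

```text
t: 2.9
eef_pos: [0.4266, 0.399, 0.2006]
tool_rot: [0.0, 0.37, 0.929, -0.001]
contact_force: [0.7, 0.6, -0.8]
gripper_width: 1.0
grasp_force: 0.0
t 2.9 p [0.4266 0.399  0.2006] q [-0.28  0.47 -0.76  1.77  0.37  1.06 -0.36] F [ 0.7  0.6 -0.8] T [-0.02 -0.02  0.03] tx [-0.726  0.687 -0.001] tz [-5.0e-04 -1.6e-03 -1.0e+00]
3106 [0.42719493 0.39964366] [0.05790551 0.05800913] [0.42687751 0.40023925 0.02645088]
cap-tcp in tool cm [1.96584807e-02 1.17302005e-01 1.98583405e+01]
```

```bash
python3 -m jog '[[0,0.1,4,0],[0,0.1,8,0],[0,0.1,12,0],[0,0.1,15,0],[0,0.1,18,0],[0,0.1,19.3,0],[0,0.1,19.8,0],[0,0.1,19.8,0],[0,0.1,19.8,0]]' -1 && python3 -m jog '[[0,0,0,0],[0,0,0,0],[0,0,0,0],[0,0,0,0],[0,0,0,0],[0,0,0,0],[0,0,0,0],[0,0,0,0],[0,0,0,0],[0,0,0,0]]' 1 60; python3 -c "
from h import *
state()"
```

```text
t: 3.7
eef_pos: [0.4274, 0.4016, 0.0048]
tool_rot: [0.001, 0.369, 0.929, 0.001]
contact_force: [-0.2, -0.2, 0.3]
gripper_width: 1.002
grasp_force: 0.0
t: 4.53
eef_pos: [0.4272, 0.402, 0.0053]
tool_rot: [0.001, 0.369, 0.929, 0.001]
contact_force: [-0.2, -2.8, 9.5]
gripper_width: 0.651
grasp_force: 61.4
t 4.5333 p [0.4272 0.402  0.0053] q [-0.41  0.71 -0.61  1.89  0.6   0.73 -0.55] F [-0.2 -2.8  9.5] T [-0.47  0.15 -0.02] tx [-0.728  0.686 -0.001] tz [ 0.0024  0.0012 -1.    ]
```

```bash
python3 -m jog '[[0,0,-2,0],[0,0,-6,0],[0,0,-10,0],[0,0,-14,0],[0,0,-18,0],[0,0,-20,0],[0,0,-20,0]]' && python3 -m jog '[[-58.1,-48.5,0,0],[-58.1,-48.5,0,0],[-58.1,-48.5,0,0],[-58.1,-48.5,0,0],[-58.1,-48.5,0,0],[-58.1,-48.5,0,0],[-58.1,-48.5,0,0],[-58.1,-48.5,0,0],[-58.1,-48.5,0,0],[-58.1,-48.5,0,0],[-58.1,-48.5,0,0],[-58.1,-48.5,0,0],[-58.1,-48.5,0,0],[-58.1,-48.5,0,0],[-58.1,-48.5,0,0],[-58.1,-48.5,0,0],[-58.1,-48.5,0,0],[-58.1,-48.5,0,0],[-58.1,-48.5,0,0],[-58.1,-48.5,0,0]]' && python3 -m jog '[[-58.1,-48.5,0,0],[0,0,0,0]]' >/dev/null
python3 - <<'E'
from h import *
o,r=state();c=view("w3");Q=cloud(c)
T=(Q-o["eef_pos"])@r
np.save("T3.npy",T)
E
```

```text
t: 5.12
eef_pos: [0.4279, 0.4041, 0.2097]
tool_rot: [0.002, 0.369, 0.929, 0.005]
contact_force: [0.4, 0.8, -0.4]
gripper_width: 0.651
grasp_force: 63.7
t: 6.78
eef_pos: [0.5149, -0.3544, 0.2021]
tool_rot: [-0.0, 0.372, 0.928, -0.001]
contact_force: [-0.9, 0.6, -0.4]
gripper_width: 0.653
grasp_force: 63.8
t 6.95 p [ 0.5153 -0.3647  0.2004] q [ 0.88  0.48 -0.5   1.67  0.26  1.05  1.1 ] F [-1.  -3.7 -1.2] T [-0.27  0.06  0.  ] tx [-0.717  0.697 -0.003] tz [-3.0e-04 -5.2e-03 -1.0e+00]
```

View pics/w3.png

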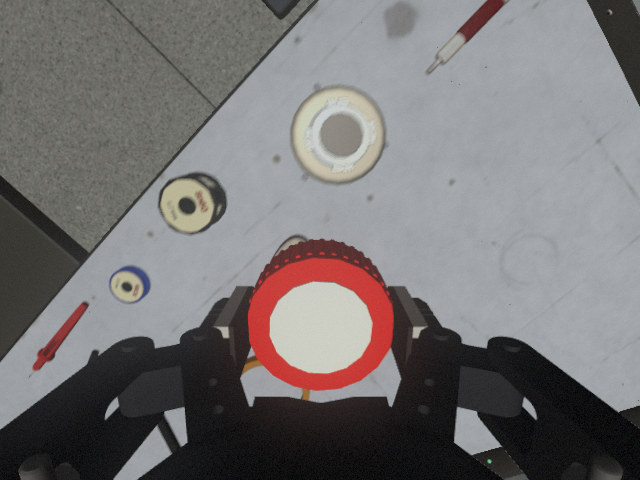

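The wrist picture shows the cap level in the fingers at (320,325) and the jar mouth free at (341,135). The arm was still moving, so I let it settle and then measure both in the tool frame.

```bash
python3 -m jog '[[0,0,0,0],[0,0,0,0],[0,0,0,0],[0,0,0,0]]' >/dev/null
cat >> h.py <<'E'
def mid(S):return (S[:,:2].max(0)+S[:,:2].min(0))/2,np.ptp(S[:,:2],axis=0)
def fitc(S,r):
    # outer edge fit: circle of known radius through hull points
    h=cv2.convexHull(S[:,:2].astype(np.float32))[:,0]
    s=least_squares(lambda p:np.hypot(*(h-p[:2]).T)-p[2],[*h.mean(0),r],loss="soft_l1",f_scale=.0005);return s.x
E
python3 - <<'E'
from h import *
o,r=state();c=view("w4");T=(cloud(c)-o["eef_pos"])@r
px=c["pixels"].astype(int)
red=(px[...,0]>120)&(px[...,1]<90)
u=np.arange(640)[None]+0*T[...,0]
W=cloud(c)
F=T.reshape(-1,3);Z=W[...,2].reshape(-1)
near=(np.abs(F[:,0])<.05)&(np.abs(F[:,1])<.05)
hz=F[near&(F[:,2]<0.01)&(F[:,2]>-.06)]
from collections import Counter
print(sorted(Counter(np.round(hz[:,2],3)).items(),key=lambda t:-t[1])[:8])
top=hz[(hz[:,2]<-.019)&(hz[:,2]>-.026)&(np.hypot(hz[:,0],hz[:,1])<.031)];print("captop",len(top),mid(top),fitc(top,.029),top[:,2].mean())
wh=((px.min(-1)>180).reshape(-1))&near&(F[:,2]<-.015)&(F[:,2]>-.03);print("white",wh.sum(),mid(F[wh]),F[wh].mean(0),np.polyfit(F[wh][:,0],F[wh][:,2],1),np.polyfit(F[wh][:,1],F[wh][:,2],1))
j0=np.array([.4735,-.308]);g=np.hypot(W[...,0]-j0[0],W[...,1]-j0[1]).reshape(-1)<.045
for a,b,rr in((.106,.115,.014),(.094,.103,.0235),(.07,.082,.037)):
    S=F[g&(Z>a)&(Z<b)];print(a,len(S),mid(S),fitc(S,rr),S[:,2].mean())
E
```

```text
t 7.3333 p [ 0.5163 -0.3503  0.2035] q [ 0.87  0.47 -0.51  1.68  0.26  1.05  1.1 ] F [ 0.  -0.2 -0.6] T [0.02 0.01 0.04] tx [-0.728  0.686 -0.001] tz [ 1.e-04 -7.e-04 -1.e+00]
[(np.float64(-0.021), 7940), (np.float64(-0.022), 3811), (np.float64(-0.02), 3576), (np.float64(-0.058), 1355), (np.float64(-0.059), 1329), (np.float64(-0.057), 1031), (np.float64(-0.06), 618), (np.float64(-0.056), 518)]
captop 15909 (array([-2.01100620e-03,  9.17761144e-05]), array([0.0578545 , 0.05854756])) [-0.00198695  0.00018129  0.02910645] -0.021067001288593498
white 7206 (array([-0.00224568, -0.00014931]), array([0.03950594, 0.0387619 ])) [-0.00143184 -0.00013647 -0.02145329] [-0.00428384 -0.02145943] [ 0.00232663 -0.02145298]
0.106 1441 (array([0.0609587 , 0.00167439]), array([0.02736472, 0.0274836 ])) [0.06069659 0.00176907 0.01378934] 0.09402244247825117
0.094 1788 (array([0.06094744, 0.00206639]), array([0.04723637, 0.04718512])) [0.06071104 0.00182132 0.02369133] 0.10391607741468466
0.07 2799 (array([0.0607308 , 0.00197445]), array([0.06712959, 0.06673782])) [0.06065208 0.00189246 0.0335141 ] 0.12908387130470172
```

```bash
python3 -m jog '[[3,0.1,0,0],[6.3,0.2,0,0],[6.3,0.2,3,0],[6.3,0.2,6,0],[6.3,0.2,7.5,0],[6.3,0.2,8,0],[6.3,0.2,8,0],[6.3,0.2,8,0],[6.3,0.2,8,0],[6.3,0.2,8,0]]' >/dev/null; python3 -c "
from h import *
o,r=state();print('xy err tool cm',100*r.T@(np.array([.4717,-.3060,.1035])-o['eef_pos']))"
```

```text
t 8.2167 p [ 0.4729 -0.306   0.1247] q [ 0.86  0.47 -0.5   1.9   0.3   0.85  1.02] F [-0.1  0.1 -0.8] T [0.04 0.   0.02] tx [-0.728  0.686 -0.002] tz [ 0.0021 -0.0013 -1.    ]
xy err tool cm [ 0.09485235 -0.08415374  2.11573229]
```

```bash
python3 -m jog '[[0.1,-0.1,0.6,0],[0.1,-0.1,1.2,0],[0.1,-0.1,1.6,0],[0.1,-0.1,1.8,0],[0.1,-0.1,1.8,0],[0.1,-0.1,1.8,0],[0.1,-0.1,1.8,0]]' >/dev/null; python3 -c "
from h import *
o,r=state();print('xy err tool cm',100*r.T@(np.array([.4717,-.3060,.1035])-o['eef_pos']))"
```

```text
t 8.8 p [ 0.4706 -0.3055  0.1053] q [ 0.85  0.49 -0.49  1.91  0.31  0.81  1.  ] F [-0.2 -0.7 -0.3] T [-0.05  0.03 -0.02] tx [-0.728  0.686  0.   ] tz [ 0.  0. -1.]
xy err tool cm [-0.11269771  0.03946283  0.18364739]
```

```bash
for i in 1 2 3; do python3 -m jog '[[0,0,0,0],[0,0,0,0]]' >/dev/null; python3 -c "
from h import *
o,r=state();print('xy err tool cm',100*r.T@(np.array([.4717,-.3060,.1035])-o['eef_pos']))"; done
```

```text
t 8.9667 p [ 0.4706 -0.3056  0.1055] q [ 0.85  0.49 -0.49  1.91  0.31  0.81  1.  ] F [ 0.3  0.3 -0.2] T [-0.02  0.01 -0.02] tx [-0.728  0.686 -0.   ] tz [ 2.e-04 -2.e-04 -1.e+00]
xy err tool cm [-0.10942804  0.04704361  0.19657765]
t 9.1333 p [ 0.4705 -0.3056  0.1054] q [ 0.85  0.49 -0.49  1.91  0.31  0.81  1.  ] F [ 0.5  0.7 -0.2] T [ 0.   -0.02  0.06] tx [-0.728  0.686 -0.   ] tz [ 1.e-04 -1.e-04 -1.e+00]
xy err tool cm [-0.11339651  0.05028393  0.1909321 ]
t 9.3 p [ 0.4705 -0.3056  0.1053] q [ 0.85  0.49 -0.49  1.91  0.31  0.81  1.  ] F [ 1.1 -0.  -0.3] T [ 0.03  0.   -0.03] tx [-0.728  0.686 -0.   ] tz [ 1.e-04 -1.e-04 -1.e+00]
xy err tool cm [-0.11449598  0.04937856  0.18390617]
```

```bash
python3 -m jog '[[-0.11,0.05,0,0],[-0.11,0.05,0,0],[-0.11,0.05,0.1,0],[-0.11,0.05,0.15,0],[-0.11,0.05,0.2,0],[-0.11,0.05,0.2,0],[-0.11,0.05,0.2,0]]' >/dev/null; python3 -c "
from h import *
o,r=state();print('xy err tool cm',100*r.T@(np.array([.4717,-.3060,.1035])-o['eef_pos']))"; python3 -m jog '[[0,0,0.05,0],[0,0,0.1,0],[0,0,0.1,0]]' >/dev/null;  python3 -c "
from h import *
o,r=state();print('xy err tool cm',100*r.T@(np.array([.4717,-.3060,.1035])-o['eef_pos']))"
```

```text
t 9.8833 p [ 0.4716 -0.3059  0.1032] q [ 0.85  0.5  -0.49  1.91  0.32  0.81  1.  ] F [-0.2  0.2  0.4] T [-0.01  0.01  0.  ] tx [-0.728  0.686  0.   ] tz [-1.e-04  1.e-04 -1.e+00]
xy err tool cm [-0.01398797 -0.00019527 -0.02719928]
t 10.1333 p [ 0.4716 -0.3059  0.1022] q [ 0.85  0.5  -0.49  1.91  0.32  0.81  1.  ] F [ 0.1  1.  -0.6] T [-0.02  0.06  0.04] tx [-0.728  0.686  0.   ] tz [-1.e-04  1.e-04 -1.e+00]
xy err tool cm [-0.01535632 -0.00019863 -0.13049361]
```

```bash
for i in 1 2 3; do python3 -m jog '[[0,0,0.05,0],[0,0,0.1,0],[0,0,0.1,0]]' >/dev/null;  python3 -c "
from h import *
state()"; done
```

```text
t 10.3833 p [ 0.4716 -0.3059  0.1012] q [ 0.85  0.5  -0.49  1.91  0.32  0.81  1.  ] F [0.2 0.3 0.2] T [ 0.01  0.06 -0.01] tx [-0.728  0.686  0.   ] tz [-1.e-04  1.e-04 -1.e+00]
t 10.6333 p [ 0.4716 -0.3059  0.1002] q [ 0.85  0.5  -0.49  1.91  0.32  0.8   1.  ] F [ 0.4  0.1 -0.2] T [ 0.03  0.05 -0.03] tx [-0.728  0.686  0.   ] tz [-1.e-04  0.e+00 -1.e+00]
t 10.8833 p [ 0.4717 -0.3059  0.0993] q [ 0.85  0.5  -0.49  1.91  0.32  0.8   1.  ] F [ 0.4 -0.3  1.2] T [ 0.06  0.   -0.02] tx [-0.728  0.686 -0.   ] tz [ 1.e-04 -0.e+00 -1.e+00]
```

No lug contact at 5 mm below the rim and the seal force is just starting, so the cap is already in the gaps. I press on.

```bash
for i in 1; do python3 -m jog '[[0,0,0.1,0],[0,0,0.2,0],[0,0,0.3,0],[0,0,0.4,0],[0,0,0.4,0]]' >/dev/null;  python3 -c "
from h import *
state()"; python3 -m jog '[[0,0,0.1,0],[0,0,0.2,0],[0,0,0.3,0],[0,0,0.3,0],[0,0,0.3,0]]' >/dev/null;  python3 -c "
from h import *
state()"; done
```

```text
t 11.3 p [ 0.4718 -0.306   0.0955] q [ 0.84  0.51 -0.49  1.92  0.32  0.79  0.99] F [-1.6  0.5  4.4] T [0.13 0.24 0.04] tx [-0.728  0.686 -0.   ] tz [ 2.e-04 -2.e-04 -1.e+00]
t 11.7167 p [ 0.4718 -0.306   0.0928] q [ 0.84  0.51 -0.49  1.92  0.33  0.79  0.99] F [-3.3  0.8  8.3] T [ 0.24  0.49 -0.06] tx [-0.728  0.686 -0.   ] tz [ 1.e-04 -3.e-04 -1.e+00]
```

```bash
python3 -m jog '[[0,0,0.08,0],[0,0,0.16,0],[0,0,0.16,0],[0,0,0.16,0],[0,0,0.16,0]]' >/dev/null;  python3 -c "
from h import *
state()"
```

```text
t 12.1333 p [ 0.4718 -0.306   0.0915] q [ 0.84  0.51 -0.48  1.92  0.33  0.79  0.99] F [-2.9  1.8  9.5] T [ 0.27  0.54 -0.01] tx [-0.728  0.686 -0.   ] tz [ 1.e-04 -5.e-04 -1.e+00]
```

```bash
python3 -m jog '[[0,0,0.05,0],[0,0,0.05,0.05],[0,0,0.05,0.1],[0,0,0.05,0.15],[0,0,0.05,0.2],[0,0,0.05,0.25],[0,0,0.05,0.3],[0,0,0.05,0.3]]' >/dev/null;  python3 -c "
from h import *
state()"; python3 -m jog '[[0,0,0,0.05],[0,0,0,0.1],[0,0,0,0.15],[0,0,0,0.2],[0,0,0,0.25],[0,0,0,0.3],[0,0,0,0.3]]' >/dev/null;  python3 -c "
from h import *
state()"
```

```text
t 12.8 p [ 0.4731 -0.3064  0.0915] q [ 0.79  0.5  -0.41  1.92  0.28  0.77  0.73] F [-0.7  1.1  8.7] T [ 0.1   0.1  -0.11] tx [-0.49   0.871 -0.003] tz [ 0.0027 -0.0016 -1.    ]
t 13.3833 p [ 0.4733 -0.3065  0.0916] q [ 0.73  0.49 -0.34  1.93  0.23  0.76  0.47] F [-0.2  0.4  9.3] T [ 0.04  0.08 -0.06] tx [-0.211  0.977 -0.002] tz [ 0.0031 -0.0018 -1.    ]
```

```bash
python3 -m jog '[[0.05,0,0.06,0],[0.1,0,0.06,0.05],[0.1,0,0.06,0.1],[0.1,0.02,0.06,0.15],[0.1,0.03,0.06,0.2],[0.1,0.04,0.06,0.25],[0.1,0.04,0.06,0.25]]' >/dev/null;  python3 -c "
from h import *
state()"; python3 -m jog '[[0,0.01,0,0.05],[0,0.02,0,0.1],[0,0.03,0,0.15],[0,0.03,0,0.2],[0,0.03,0,0.2]]' >/dev/null;  python3 -c "
from h import *
state()"
```

```text
t 13.9667 p [ 0.4735 -0.3059  0.0911] q [ 0.68  0.48 -0.28  1.93  0.19  0.75  0.26] F [-0.3 -0.9 10.6] T [-0.16  0.04 -0.01] tx [ 0.038  0.999 -0.002] tz [ 0.0034 -0.0023 -1.    ]
t 14.3833 p [ 0.4735 -0.3057  0.0911] q [ 0.64  0.48 -0.23  1.93  0.16  0.74  0.09] F [-1.5  0.1 10.6] T [-0.05  0.28  0.27] tx [ 0.234  0.972 -0.002] tz [ 0.0026 -0.0022 -1.    ]
```

```bash
python3 -m jog '[[0,0.01,0,0.05],[0,0.01,0,0.1],[0,0.01,0,0.1],[0,0.01,0,0.1]]' >/dev/null;  python3 -c "
from h import *
state()"
```

```text
t 14.7167 p [ 0.4736 -0.3057  0.091 ] q [ 0.63  0.48 -0.21  1.93  0.14  0.74  0.  ] F [-1.9 -0.1 11.2] T [-0.08  0.26  0.64] tx [ 0.327  0.945 -0.001] tz [ 0.0026 -0.0023 -1.    ]
```

Turning back-torque rises at about 3 N m/rad after about 58°, which is past any lip, so this is the stop. I relax the twist, then let the cap rise into the catches.

```bash
python3 -m jog '[[0,0,0,-0.06],[0,0,0,-0.12],[0,0,0,-0.12]]' >/dev/null;  python3 -c "
from h import *
state()";  python3 -m jog '[[0,0,-0.1,-0],[0,0,-0.2,0],[0,0,-0.3,0],[0,0,-0.36,0],[0,0,-0.36,0],[0,0,-0.36,0]]' >/dev/null;  python3 -c "
from h import *
state()"
```

```text
t 14.9667 p [ 0.4735 -0.3057  0.0911] q [ 0.65  0.48 -0.24  1.93  0.16  0.75  0.11] F [-1.9 -0.9  9.9] T [0.07 0.32 0.37] tx [ 0.209  0.978 -0.001] tz [ 0.0026 -0.0019 -1.    ]
t 15.4667 p [ 0.4733 -0.3055  0.0936] q [ 0.65  0.48 -0.24  1.93  0.16  0.75  0.11] F [ 2.7 -3.7  1.8] T [-0.7  -0.91  0.29] tx [ 0.213  0.977 -0.001] tz [ 0.0021 -0.0012 -1.    ]
```

```bash
python3 -m jog '[[0,0,0,0],[0,0,0,0],[0,0,0,0],[0,0,0,0],[0,0,0,0],[0,0,0,0],[0,0,0,0],[0,0,0,0]]' -1 ; python3 -m jog '[[0,0,-1,0],[0,0,-3,0],[0,0,-6,0],[0,0,-10,0],[0,0,-12,0],[0,0,-12,0],[0,0,-12,0],[0,0,-12,0]]' >/dev/null
python3 - <<'E'
from h import *
o,r=state();c=view("w5");W=cloud(c);F=W.reshape(-1,3)
S=F[(np.hypot(F[:,0]-.4735,F[:,1]+.308)<.032)&(F[:,2]>.1)&(F[:,2]<.135)]
S=S[S[:,2]>S[:,2].max()-.006];print(len(S),fitc(S,.029),S[:,2].mean(),np.linalg.lstsq(np.c_[S[:,:2]-S[:,:2].mean(0),np.ones(len(S))],S[:,2],rcond=None)[0])
E
```

```text
t: 16.13
eef_pos: [0.4722, -0.3048, 0.0932]
tool_rot: [-0.0, 0.779, 0.627, -0.0]
contact_force: [0.4, -0.5, -0.5]
gripper_width: 1.001
grasp_force: 0.0
t 16.8 p [ 0.4717 -0.3047  0.213 ] q [ 0.67  0.33 -0.26  1.84  0.1   0.99  0.16] F [-0.3 -1.2 -0.6] T [-0.01 -0.02  0.  ] tx [0.213 0.977 0.   ] tz [-6.e-04  2.e-04 -1.e+00]
4994 [ 0.47347743 -0.30752845  0.02869185] 0.11620155115073097 [-0.00105115 -0.00425004  0.11620155]
```

View pics/w5.png

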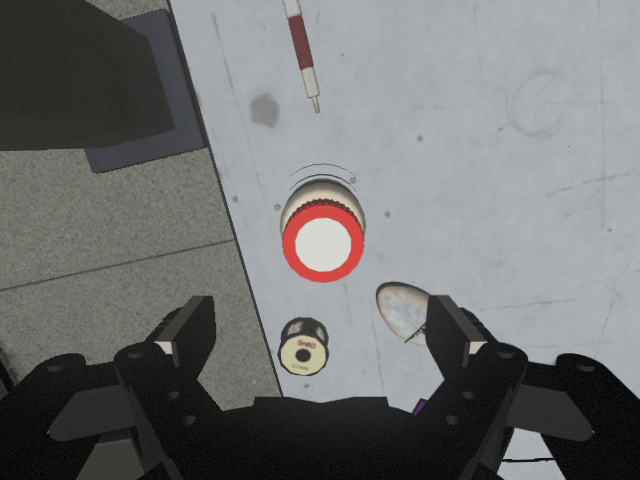

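The picture shows the cap centred and level on the jar at (324,243), with the fingers clear. Its top is at 0.116 m: locked should be about 0.1155 m, unlocked about 0.1205 m.

```bash
python3 -c "
from station import bot
print(bot.hand_in())"
```

```text
the job is handed in; nothing more can be done
None
```

The cap is back on the jar and measured as locked: its underside is about 10 mm below the rim, it is level and centred within 1 mm, and the gripper is clear. I handed the job in at about 17 s; no verdict was returned.

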